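Seat a locating pin in a hidden eccentric bushing

TASK

Draw the slim pin (not the thick one) out of its parking block and seat it upright and fully home in the blind hole at the bottom of the well in the docking base, then let go of it. The hole lies off the well's centre, deep in the dark where it can hardly be seen: rest the pin's foot lightly on the sprung floor of the well and sweep it in a spiral until it drops in. Never press the pin harder than 20 N against the dock, and leave the thick pin and everything else on the bench where it is.

Things in the scene. Friction and masses are not known exactly. Their poses are not given: they have to be found in the camera images.
- pin_slim: The slim locating pin: bare steel, standing upright in a parking block. Round shank 12 mm in diameter and 75 mm long with a 1 mm chamfer at the foot, then a square head 20 x 20 mm and 28 mm tall (103 mm overall, about 0.09 kg). Origin at the centre of the foot; z up along the shank; x and y square to the head's flat sides.
- pin_thick: The thick pin, to be left alone: the same shape, length and head, but with a shank 18 mm in diameter. Origin at the centre of the foot, z up.
- park_slim: Grey plastic parking block 56 x 56 x 45 mm, fixed to the bench, in which the slim pin stands: a 13.5 mm hole, 30 mm deep, in the middle of its top, so 45 mm of shank and the head stand out. Origin at the centre of its underside, on the bench. The two blocks may stand either way round.
- park_thick: The like block in which the thick pin stands (19.5 mm hole). Origin at the centre of its underside.
- dock: The docking base, fixed to the bench: a grey box 150 (x) x 180 (y) mm, aluminium cover with its top 60 mm above the bench. Its one well, off centre, has a square dark collar 56 x 56 mm that stands 8 mm above the cover. A steel button 24 mm across stands 12 mm high on the cover. Origin at the centre of the underside. The pin and the dock must never press on each other with more than 20 N.
- well (a point): Centre of the well's mouth, level with the collar's top, 68 mm above the bench. The well is round, upright, 34 mm across and 26 mm deep. In its flat black floor is one upright blind hole, 14 mm across and 22 mm deep (bottom 20 mm above the bench). The hole's centre lies 3 to 7 mm from the well's axis, in a direction that differs every time and is not measured.
- well_floor (a point): Centre of the well's floor (not of the hole), 42 mm above the bench. The floor is sprung: it gives from about 2.5 N and sinks 1 mm per further 1 N, up to 8 mm, then stops hard; a pin pressed beside the hole gets no lower than 34 mm above the bench. It does not turn or shift. When a pressed pin comes over the hole the floor springs up round it and the force falls away.
- tape_roll: Bystander, loose: a clear roll of tape lying flat, 64 mm across, 24 mm high. Origin at its underside.
- bottle: Bystander, loose: a white plastic bottle, 56 mm across, 140 mm tall. Origin at its underside.
- screwdriver: Bystander, loose: a screwdriver lying on the bench, about 0.2 m long.
- jar: Bystander, loose: a clear jar, 60 mm across, 70 mm tall. Origin at its underside.
- weight: Bystander, loose: a steel cylinder, 44 mm across, 35 mm tall. Origin at its underside.

How it is judged:
By the outcome, as a careful person would: the job done as asked, in the order asked, and still so for the second after the job is handed in, with the robot touching nothing.
It also fails if it takes over 64 s, if anything falls off the work surface, if the arm or the gripper's body presses on something with over 40 N, if the wrist force passes 120 N, or if a joint passes its speed limit or range.

ROBOT

A 6-joint arm with a two-finger parallel gripper is mounted at the origin on the work surface. World frame = base frame: x ahead of the robot, y to its left, z up, the work surface at z = 0. Lengths are in m, angles in rad, forces in N, time in s.
With the tool pointing down it reaches from about 0.375 to 0.9 m from the base axis. Payload 3.1 kg.
Tool frame: the origin (TCP) lies midway between the tips of the shut fingers; the grasp point (between the pads) lies 19 mm behind it; x points along the fingers, y is the direction in which the jaws open and shut, and the axes are right-handed (so a half turn about x gives the same grasp; the last joint's range is limited). The gripper opens to 87 mm and grips with 3 to 60 N. Pads are 19 mm wide; open, the fingers measure 117 mm over their backs; the gripper's body (75 mm by 190 mm) begins 51 mm behind the grasp point.
Start: joints at [-1.437, 0.527, 1.433, -0, 1.181, -0.178], TCP at [0.192, -0.595, 0.223] pointing down, gripper open.
Joint ranges: [-3.08, 3.08], [-0.75, 2.2], [0.22, 2.44], [-1.43, 4.57], [0, 2.65], [-2.85, 2.85]. Speed limits (rad/s): [2.79, 2.79, 3.14, 3.14, 3.14, 3.14].

INTERFACE

Orientations are given as a unit quaternion [x, y, z, w].
In Python, from rig import get_obs, imaging, robot gives the robot as it stands.
- The arm moves only by the shell command python3 -m inch 'ROWS' [FORCE]. ROWS is JSON, a list of rows, each a list of 3 entries, a list of its own where there are three numbers: the finger opening in mm, from 0 to 87, then the shift along the tool's x, y, z in mm, then the turn, a rotation vector about the tool's x, y, z in degrees. In form: [[grip, [dx, dy, dz], [wx, wy, wz]], ...]. A call has 1 to 12 rows; each row shifts and turns the pose as measured when the row begins, along the tool's axes as they then stand; what a row does not reach is not made up. A row lasts 1/8 s, in which the tool goes at most 62.5 mm and 10.7 degrees, less where a joint would pass 70% of its speed; a pose out of reach is approached as far as the arm can. A call with a gripper value outside its range is refused whole. The fingers move at their own pace and stop on an object; FORCE is the grip in N (left out, the last holds). Time passes only in rows, so rows that do not move let the fingers close. It gives the time, the measured TCP pose, the force and the opening at its end, in the units of the state.
- get_obs(): the state, without advancing time (a new reading comes with each control period).
- imaging.camera(name): name is "scene" or "top" or "wrist"; returns the picture (400x640x3 uint8, red, green, blue); there is no depth.
- imaging.camera_params(name): a dict with "camera_matrix" (3x3 intrinsics, pixels), "k1" (the pictures are not rectified: a ray, as slopes to the right and down, at radius r is drawn at 1 + k1 r^2 times it, then the intrinsics apply), "xyz" and "rotation" of the camera in the world. Camera axes: x right, y down, z forward; pixel columns grow to the right and rows downward; lengths in m; the calibration is good to about 2 mm. A picture is of the moment at which its call begins: read the wrist's pose just before it. camera_params takes no time and is no camera call; for the wrist camera it gives the pose at the moment of the call.
- robot.hand_in(): hands the job in, once; it reports no verdict.
Trained networks look in the newest picture that a camera, given by its name, has taken for a name from the list of things; names that differ only in an ending like _2 or _b are one class to them, and where a whole thing is asked for, a point or a joint stands for the part that bears it (a point fixed in the world has none). Each returns a list of dicts, best first, with "confidence" (0 to 1); they miss things now and then, are a little off and sometimes report something else, mostly with a low value. They report only what shows in the picture. A call takes as long as a camera call.
- imaging.cut_out(camera, target): "pixels" (400x640 bool, what is visible of it) and "box" ([centre column, centre row, width, height] in pixels, round what is visible of it).
- imaging.tip_of(camera, target): "pixel" ([column, row] in pixels: a listed point, or the origin of a listed thing).
The state is a dict: "time": time; "q": joint angles; "joint_velocities": joint speeds; "joint_torque": joint torques, N m; "position": TCP position; "tool_rot": TCP orientation; "ft_force": force on the tool from outside, world axes, zero at the start; "moment": the same for the moment, N m; "grip_width": finger opening in m.
Only numpy, scipy, OpenCV 4.12 (cv2) and the standard library are available. Lean on these libraries where they do the work, as an engineer would, in place of code of your own. Each camera call takes 0.05 s, during which the arm holds its last target. There are 200 camera calls.

## Working session

There is one attempt and no reset: what is moved stays moved. The work goes in short steps, Python scripts to look and compute and a shell command to move; the robot and the scene stay as the last step left them, time stands still between calls to the robot, and variables do not carry over. Pictures are saved under pics/ and viewed, about 8 in all and at most 12, crops included, and the job is handed in when it is done.

```bash
mkdir -p pics; ls; cat > h.py <<'E'
import numpy as np, cv2
from rig import get_obs, imaging, robot
from scipy.spatial.transform import Rotation as R
def rot(r):
    r=np.array(r,float)
    return r if r.shape==(3,3) else R.from_quat(r).as_matrix()
def ray(p,px):
    K=np.array(p["camera_matrix"]);d=np.array([(px[0]-K[0,2])/K[0,0],(px[1]-K[1,2])/K[1,1]])
    u=d.copy()
    for _ in range(30): u=d/(1+p["k1"]*(u@u))
    return np.array(p["xyz"]),rot(p["rotation"])@np.array([u[0],u[1],1])
def at(p,px,z):
    o,d=ray(p,px); return o+d*(z-o[2])/d[2]
def proj(p,X):
    K=np.array(p["camera_matrix"]);c=rot(p["rotation"]).T@(np.array(X)-p["xyz"]);u=c[:2]/c[2]
    u=u*(1+p["k1"]*(u@u)); return [K[0,0]*u[0]+K[0,2],K[1,1]*u[1]+K[1,2]]
def save(n,im): cv2.imwrite("pics/"+n,im[:,:,::-1])
E
python3 - <<'E'
from h import *
o=get_obs();print({k:np.round(v,3) for k,v in o.items()})
np.set_printoptions(precision=4,suppress=True)
H=dict(pin_slim=0.045-.03,pin_thick=.015,park_slim=0,park_thick=0,dock=0,well=.068,well_floor=.042,tape_roll=0,bottle=0,screwdriver=0,jar=0,weight=0)
ims=[]
for c in ["scene","top","wrist"]:
    p=imaging.camera_params(c);im=imaging.camera(c);save(c+"0.png",im)
    print(c,np.array(p["xyz"]),rot(p["rotation"])[:,2])
    for t in H:
        if c=="wrist" and t in("tape_roll","bottle","jar","weight","screwdriver"):continue
        for r in imaging.tip_of(c,t)[:2]:
            print(t,round(r["confidence"],2),np.round(r["pixel"],1),at(p,r["pixel"],H[t])[:2])
    ims.append(im)
E
```

```text
pics
{'time': np.float64(0.0), 'q': array([-1.437,  0.528,  1.434, -0.   ,  1.181, -0.178]), 'joint_velocities': array([ 0.001, -0.001, -0.002, -0.001, -0.001,  0.001]), 'joint_torque': array([-1.0000e-03, -4.4005e+01, -1.7659e+01,  6.3000e-02,  5.8000e-02,
       -0.0000e+00]), 'position': array([ 0.192, -0.594,  0.222]), 'tool_rot': array([ 0.698,  0.111, -0.698,  0.109]), 'ft_force': array([-0.639,  0.466,  0.899]), 'moment': array([ 0.034, -0.007, -0.011]), 'grip_width': np.float64(0.087)}
scene [ 1.042 -0.161  0.796] [-0.5718  0.0974 -0.8146]
pin_slim 0.76 [470.5 215.1] [0.5785 0.2964]
pin_thick 0.55 [384.2 188.6] [0.4678 0.1035]
pin_thick 0.29 [469.4 217. ] [0.5835 0.2916]
park_slim 0.74 [467.4 216.2] [0.5716 0.2961]
park_slim 0.45 [392.9 252.1] [0.644  0.0828]
park_thick 0.56 [382.6 192.6] [0.4691 0.1012]
dock 0.74 [299.7 232.7] [ 0.5603 -0.1281]
well 0.8 [307.2 211.3] [ 0.5467 -0.107 ]
well 0.39 [183.6 178.1] [ 0.407 -0.394]
well_floor 0.64 [305.3 214. ] [ 0.5361 -0.1106]
well_floor 0.51 [392.4 251.6] [0.6636 0.0691]
tape_roll 0.73 [416.5 248.9] [0.6437 0.1406]
bottle 0.78 [4
[... 219 characters left out ...]
3.5] [0.6472 0.0788]
top [ 0.3399 -0.0593  1.4843] [ 0.1476  0.0001 -0.9891]
pin_slim 0.6 [194.2 183. ] [0.572 0.296]
pin_thick 0.47 [254.3 220.1] [0.4646 0.1128]
park_slim 0.84 [197.  185.9] [0.5656 0.2907]
park_thick 0.83 [255.  224.3] [0.4534 0.112 ]
dock 0.61 [338.1 189.9] [ 0.5615 -0.134 ]
well 0.59 [328.6 194.4] [ 0.5378 -0.1035]
well_floor 0.71 [331.3 194.6] [ 0.541  -0.1122]
tape_roll 0.68 [244. 156.] [0.6601 0.1528]
bottle 0.69 [233.  129.7] [0.7417 0.1897]
screwdriver 0.88 [198.  249.1] [0.3769 0.2778]
jar 0.79 [440.  265.8] [ 0.3412 -0.4366]
weight 0.67 [192.2 249.4] [0.3757 0.2949]
weight 0.52 [270.1 163.3] [0.6391 0.0729]
wrist [ 0.2689 -0.5691  0.3845] [-0.2771 -0.0891 -0.9567]
```

```bash
python3 - <<'E'
import cv2
im=cv2.imread("pics/scene0.png");cv2.imwrite("pics/a.png",cv2.resize(im[130:330,140:540],(800,400),interpolation=cv2.INTER_CUBIC))
im=cv2.imread("pics/top0.png");cv2.imwrite("pics/b.png",cv2.resize(im[90:290,150:460],(800,516),interpolation=cv2.INTER_CUBIC))
E
```

```text
(no output)
```

View pics/a.png

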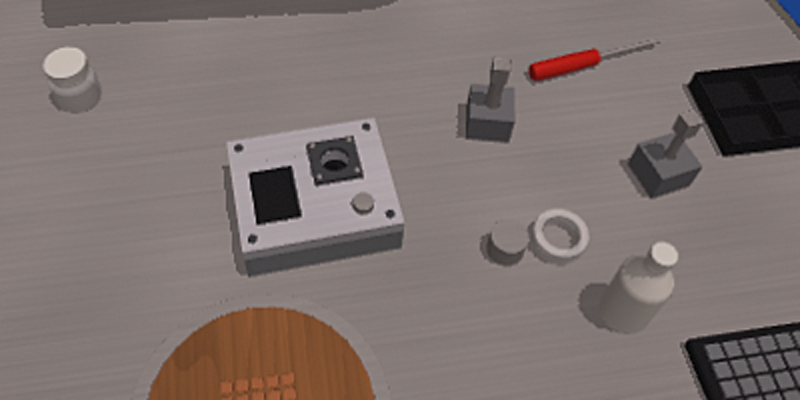

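View pics/b.png

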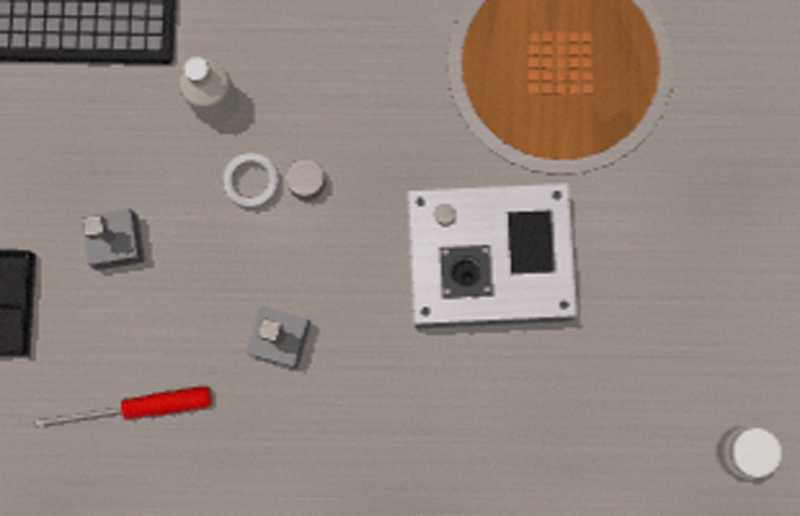

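The slim pin is at crop pixel (685,140) in scene (right block, thinner shank, ≈(0.575,0.296)). The thick one is at (497,85), and the well's collar is at (335,160). The networks agree. First I'll go over the well for a wrist look, then to the pin.

```bash
cat >> h.py <<'E'
def to(X):
    o=get_obs();M=rot(o["tool_rot"]);d=M.T@(np.array(X)-o["position"])*1000
    print("t",round(o["time"],2),"pos",np.round(o["position"],4),"toolshift mm",np.round(d,1),"rows",np.ceil(np.linalg.norm(d)/55),"F",np.round(o["ft_force"],1));return d
E
python3 - <<'E'
from h import *
M=rot(get_obs()["tool_rot"]);print(M.round(3))
to([0.54,-0.11,0.22])
to([0.575,0.296,0.22])
E
```

```text
[[-0.     0.308 -0.951]
 [ 0.    -0.951 -0.308]
 [-1.    -0.     0.   ]]
t 1.7 pos [ 0.1924 -0.5946  0.2225] toolshift mm [   2.5 -354.1 -479.9] rows 11.0 F [-0.4 -0.3 -0. ]
t 1.7 pos [ 0.1924 -0.5946  0.2225] toolshift mm [   2.5 -729.7 -638.1] rows 18.0 F [-0.4 -0.3 -0. ]
```

```bash
python3 -m inch '[[87,[0,-15,-20],[0,0,0]],[87,[0,-32,-44],[0,0,0]],[87,[0,-32,-44],[0,0,0]],[87,[0,-32,-44],[0,0,0]],[87,[0,-32,-44],[0,0,0]],[87,[0,-32,-44],[0,0,0]],[87,[0,-32,-44],[0,0,0]],[87,[0,-32,-44],[0,0,0]],[87,[0,-32,-44],[0,0,0]],[87,[0,-32,-44],[0,0,0]],[87,[0,-32,-44],[0,0,0]],[87,[0,-15,-20],[0,0,0]]]'
python3 - <<'E'
from h import *
p=imaging.camera_params("wrist");im=imaging.camera("wrist");save("w1.png",im)
for t,z in dict(well=.068,well_floor=.042,dock=0).items():
    for r in imaging.tip_of("wrist",t)[:2]: print(t,round(r["confidence"],2),np.round(r["pixel"],1),at(p,r["pixel"],z)[:2])
to([0.575,0.296,0.22])
w=proj(p,[.542,-.106,.055]);print(w)
u,v=int(w[0]),int(w[1]); u=min(max(u,60),580);v=min(max(v,60),340)
c=im[v-60:v+60,u-60:u+60].astype(float); g=np.clip(c/255,0,1)**0.4*255
out=np.hstack([cv2.resize(im,(640,400)),cv2.resize(g.astype(np.uint8),(400,400),interpolation=cv2.INTER_CUBIC)])
save("w1b.png",cv2.resize(out,(800,308)))
save("w1c.png",np.vstack([cv2.resize(im[:, :],(480,300)),cv2.resize(g.astype(np.uint8),(480,300)[::-1] and (480,300))]))
E
```

```text
time: 3.2
position: [0.5539, -0.1054, 0.2229]
tool_rot: [0.701, 0.104, -0.697, 0.111]
ft_force: [-1.0, 0.8, -0.4]
grip_width: 0.0871
well 0.87 [317.9 203.2] [ 0.54040239 -0.1087189 ]
well_floor 0.67 [317.2 195.9] [ 0.54064241 -0.10799704]
dock 0.89 [345.1 176.5] [ 0.56229862 -0.13587042]
dock 0.62 [319.  205.4] [ 0.51905792 -0.11720722]
t 3.4 pos [ 0.5522 -0.1078  0.2226] toolshift mm [  -1.  -378.5 -142.8] rows 8.0 F [ 0.3  0.3 -0.3]
[np.float64(315.7851390555256), np.float64(197.44241538602228)]
```

View pics/w1b.png

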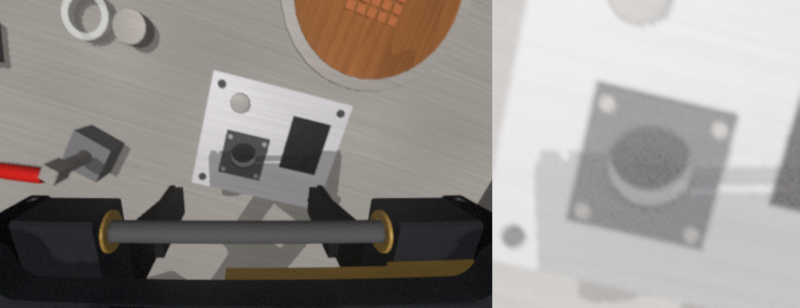

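Wrist view: dock cover centred at (275,135), collar at (243,152) in the left panel. The hole can't be made out on the dark floor. I'll move on to the pin.

```bash
python3 -m inch '[[87,[0,-24,-9],[0,0,0]],[87,[0,-47,-18],[0,0,0]],[87,[0,-47,-18],[0,0,0]],[87,[0,-47,-18],[0,0,0]],[87,[0,-47,-18],[0,0,0]],[87,[0,-47,-18],[0,0,0]],[87,[0,-47,-18],[0,0,0]],[87,[0,-47,-18],[0,0,0]],[87,[0,-24,-9],[0,0,0]]]'
python3 - <<'E'
from h import *
o=get_obs();print(o["q"].round(2))
p=imaging.camera_params("wrist");im=imaging.camera("wrist");save("w2.png",im)
for t,z in dict(pin_slim=.015,park_slim=0,pin_thick=.015).items():
    for r in imaging.tip_of("wrist",t)[:2]: print(t,round(r["confidence"],2),np.round(r["pixel"],1),at(p,r["pixel"],z)[:2])
for r in imaging.cut_out("wrist","pin_slim")[:2]: print(r["confidence"],r["box"])
to([0.575,0.296,0.22])
w=proj(p,[.573,.296,.1]);print(w)
u,v=int(w[0]),int(w[1]);u=min(max(u,80),560);v=min(max(v,80),320)
print(u,v)
save("w2b.png",cv2.resize(im[v-80:v+80,u-80:u+80],(560,560),interpolation=cv2.INTER_CUBIC))
E
```

```text
time: 4.53
position: [0.5821, 0.2869, 0.2182]
tool_rot: [0.701, 0.092, -0.699, 0.103]
ft_force: [0.3, -0.8, -0.4]
grip_width: 0.0869
[ 0.29  0.57  1.37 -0.02  1.2   1.59]
pin_slim 0.56 [306.8 183.6] [0.57309329 0.29693525]
park_slim 0.57 [310.5 180.1] [0.57480237 0.29325435]
pin_thick 0.55 [452.8 158.6] [0.64516166 0.14774805]
0.67 [303.4, 204.1, 23.2, 38.7]
t 4.78 pos [0.5819 0.2844 0.2181] toolshift mm [ -2.1 -13.    3.5] rows 1.0 F [ 0.4 -0.5  0.3]
[np.float64(305.7281027129046), np.float64(206.23502647977057)]
305 206
```

View pics/w2b.png

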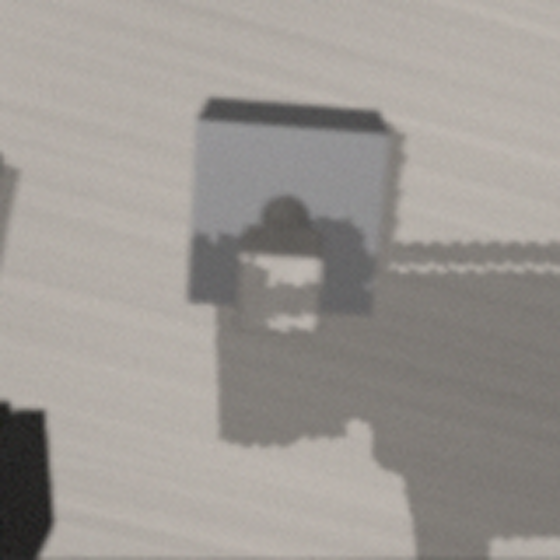

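Crop: block top corners about (200,118), (390,132), (374,315), (190,300); head top corners about (240,253), (323,257), (320,331), (238,325); tilted about 3.5° to the jaws. I'll compute the head centre and yaw.

```bash
python3 - <<'E'
from h import *
p=imaging.camera_params("wrist");o=get_obs()
M=rot(o["tool_rot"]);print("tool",M.round(3))
f=lambda L,z:np.array([at(p,[225+x/3.5,126+y/3.5],z)[:2] for x,y in L])
ty=M[:2,1]
for n,L,z in(("head",[(240,253),(323,257),(320,331),(238,325)],.118),("block",[(200,118),(390,132),(374,315),(190,300)],.045)):
    P=f(L,z);print(n,P.mean(0).round(4),[round(float(np.linalg.norm(P[i]-P[i-1]))*1000,1) for i in range(4)])
    for a,b in((0,1),(3,2),(0,3),(1,2)):
        e=P[b]-P[a];ang=np.degrees(np.arctan2(e[1],e[0])-np.arctan2(ty[1],ty[0]));print(n,round((ang+45)%90-45,1))
# independent: top & scene camera head centroid
for c in("top","scene"):
    pc=imaging.camera_params(c);imaging.camera(c)
    for t,z in (("pin_slim",.015),("park_slim",0)):
        r=imaging.tip_of(c,t)[0];print(c,t,round(r["confidence"],2),at(pc,r["pixel"],z)[:2].round(4))
X=[.573,.296,.22];to(X)
E
```

```text
tool [[ 0.004  0.273 -0.962]
 [-0.016 -0.962 -0.273]
 [-1.     0.017  0.001]]
head [0.5755 0.2942] [17.9, 19.4, 18.4, 19.6]
head -3.1
head -4.7
head -2.8
head -2.3
block [0.5751 0.2935] [55.5, 55.2, 56.3, 56.0]
block -4.4
block -5.2
block -4.9
block -4.1
top pin_slim 0.38 [0.5706 0.2855]
top park_slim 0.8 [0.5759 0.2976]Traceback (most recent call last):
  File "<stdin>", line 14, in <module>
IndexError: list index out of range
```

```bash
cat >> h.py <<'E'
def goal(X,yaw):
    "yaw: world angle (deg) of tool y"
    o=get_obs();M=rot(o["tool_rot"]);a=np.radians(yaw)
    x=np.array([0,0,-1.]);y=np.array([np.cos(a),np.sin(a),0]);T=np.c_[x,y,np.cross(x,y)]
    to(X);print("rotvec deg",np.degrees(R.from_matrix(M.T@T).as_rotvec()).round(2))
E
python3 -c "
from h import *
goal([.5753,.2940,.16],-78.2)"
```

```text
t 5.03 pos [0.5821 0.2851 0.2184] toolshift mm [ 58.2 -11.3   4.1] rows 2.0 F [-0.5  0.4  0.8]
rotvec deg [ 4.04 -0.06 -0.92]
```

```bash
python3 -m inch '[[87,[15,-6,2],[2,0,-0.5]],[87,[28,-5.5,2],[2,0,-0.5]],[87,[15,0,0],[0,0,0]],[87,[0,0,0],[0,0,0]]]'; python3 -c "
from h import *
goal([.5753,.2940,.085],-78.2)
p=imaging.camera_params('wrist');im=imaging.camera('wrist');save('w3.png',im)
print(proj(p,[.5753,.2940,.118]))
M=rot(get_obs()['tool_rot']);print(M.round(3))
save('w3b.png',cv2.resize(im[150:400,120:520],(800,500)))
"
```

```text
time: 5.52
position: [0.5745, 0.2942, 0.157]
tool_rot: [-0.703, -0.071, 0.704, -0.07]
ft_force: [0.6, 0.1, -0.5]
grip_width: 0.087
t 5.53 pos [0.5745 0.2942 0.157 ] toolshift mm [72.   0.5 -0.7] rows 2.0 F [ 0.6  0.1 -0.5]
rotvec deg [-0.34  0.02  0.14]
[np.float64(321.53257156818006), np.float64(231.95721232322504)]
[[ 0.     0.199 -0.98 ]
 [ 0.003 -0.98  -0.199]
 [-1.    -0.003 -0.001]]
```

View pics/w3b.png

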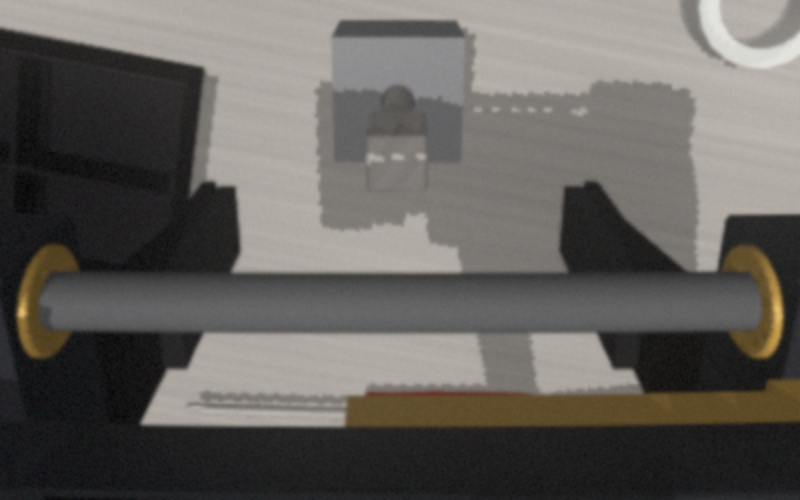

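Head top at crop (398,163), square to the jaws and midway between the fingertips (238 and 562). Descend and grip.

```bash
python3 -m inch '[[87,[20,0,0],[0,0,0]],[87,[25,0,0],[0,0,0]],[87,[18,0.5,-0.7],[0,0,0]],[87,[8,0,0],[0,0,0]],[60,[0,0,0],[0,0,0]],[30,[0,0,0],[0,0,0]],[15,[0,0,0],[0,0,0]],[15,[0,0,0],[0,0,0]],[15,[0,0,0],[0,0,0]]]' 25; python3 -c "
from h import *
goal([.5753,.2940,.085],-78.2)"
```

```text
time: 6.7
position: [0.5821, 0.296, 0.0916]
tool_rot: [0.709, 0.073, -0.698, 0.069]
ft_force: [0.7, 0.1, 0.0]
grip_width: 0.0449
t 6.7 pos [0.5821 0.296  0.0916] toolshift mm [6.5 0.7 7.2] rows 1.0 F [0.7 0.1 0. ]
rotvec deg [-0.32 -0.91  0.22]
```

```bash
python3 -m inch '[[44,[6,0.7,7],[0,-0.9,0]],[44,[0,0,0],[0,0,0]]]'; python3 -c "
from h import *
goal([.5753,.2940,.085],-78.2)"
```

```text
time: 6.95
position: [0.5748, 0.2938, 0.0852]
tool_rot: [-0.703, -0.072, 0.704, -0.069]
ft_force: [-0.5, -0.2, 0.2]
grip_width: 0.0435
t 6.95 pos [0.5748 0.2938 0.0852] toolshift mm [ 0.2 -0.1 -0.5] rows 1.0 F [-0.5 -0.2  0.2]
rotvec deg [-0.31  0.07  0.22]
```

```bash
python3 -m inch '[[15,[0,0,0],[0,0,0]],[15,[0,0,0],[0,0,0]],[15,[0,0,0],[0,0,0]],[15,[0,0,0],[0,0,0]]]' 25; python3 -c "
from h import *
goal([.5753,.2940,.085],-78.2)"
```

```text
time: 7.45
position: [0.5748, 0.2938, 0.085]
tool_rot: [-0.703, -0.072, 0.704, -0.069]
ft_force: [-0.3, 0.0, -0.6]
grip_width: 0.0199
t 7.45 pos [0.5748 0.2938 0.085 ] toolshift mm [-0.  -0.1 -0.5] rows 1.0 F [-0.3  0.  -0.6]
rotvec deg [-0.31  0.07  0.22]
```

Gripped at 19.9 mm. Lift slowly out of the 30 mm hole.

```bash
python3 -m inch '[[15,[-4,0,0],[0,0,0]],[15,[-8,0,0],[0,0,0]],[15,[-8,0,0],[0,0,0]],[15,[-8,0,0],[0,0,0]],[15,[-8,0,0],[0,0,0]]]' 40; python3 -c "
from h import *
goal([.5748,.2938,.165],-78.2)"
```

```text
time: 8.07
position: [0.5745, 0.2936, 0.1229]
tool_rot: [-0.703, -0.072, 0.705, -0.07]
ft_force: [0.5, 0.4, -1.5]
grip_width: 0.0197
t 8.07 pos [0.5745 0.2936 0.1229] toolshift mm [-42.1  -0.3  -0.2] rows 1.0 F [ 0.5  0.4 -1.5]
rotvec deg [-0.31  0.14  0.22]
```

```bash
python3 -m inch '[[15,[-25,0,0],[0,0,0]],[15,[-30,0,0],[0,0,0]],[15,[-5,10,5],[0,0,0]],[15,[0,35,15],[0,0,0]],[15,[0,35,15],[0,0,0]]]' 40; python3 -c "
from h import *
goal([.5405,-.1085,.185],-78.2)"
```

```text
time: 8.7
position: [0.5553, 0.2068, 0.1851]
tool_rot: [-0.703, -0.073, 0.704, -0.071]
ft_force: [0.0, -1.4, -0.9]
grip_width: 0.02
t 8.7 pos [0.5553 0.2068 0.1851] toolshift mm [ -0.8 305.7  78.7] rows 6.0 F [ 0.  -1.4 -0.9]
rotvec deg [-0.05  0.06  0.19]
```

```bash
python3 -m inch '[[15,[0,45,12],[0,0,0]],[15,[0,45,12],[0,0,0]],[15,[0,45,12],[0,0,0]],[15,[0,45,12],[0,0,0]],[15,[0,45,12],[0,0,0]],[15,[0,40,10],[0,0,0]],[15,[0,20,5],[0,0,0]],[15,[0,0,0],[0,0,0]]]' 40; python3 - <<'E'
from h import *
goal([.5405,-.1085,.185],-78.2)
W=[]
for c in("wrist","top","scene"):
    p=imaging.camera_params(c);im=imaging.camera(c);save("p4%s.png"%c,im)
    for t,z in dict(well=.068,well_floor=.042).items():
        for r in imaging.tip_of(c,t)[:1]: print(c,t,round(r["confidence"],2),np.round(r["pixel"],1),at(p,r["pixel"],z)[:2])
    if c=="wrist":save("p4b.png",cv2.resize(im[120:320,180:460],(800,571),interpolation=cv2.INTER_CUBIC))
E
```

```text
time: 9.7
position: [0.5288, -0.1024, 0.1785]
tool_rot: [-0.698, -0.072, 0.709, -0.069]
ft_force: [-0.4, 0.5, -0.8]
grip_width: 0.0197
t 9.7 pos [ 0.5288 -0.1024  0.1785] toolshift mm [ -6.7   8.3 -10.2] rows 1.0 F [-0.4  0.5 -0.8]
rotvec deg [-0.36  0.87  0.36]
wrist well 0.67 [331.4 188. ] [ 0.5406749  -0.10853561]
wrist well_floor 0.76 [327.7 181.6] [ 0.53927749 -0.10607792]
top well 0.69 [328.5 193.5] [ 0.54036725 -0.1031953 ]
top well_floor 0.81 [332.7 196.2] [ 0.53632762 -0.11635574]
scene well 0.62 [306.9 209.8] [ 0.54246727 -0.10718567]
scene well_floor 0.75 [308.1 212.2] [ 0.53191505 -0.10332537]
```

View pics/p4b.png

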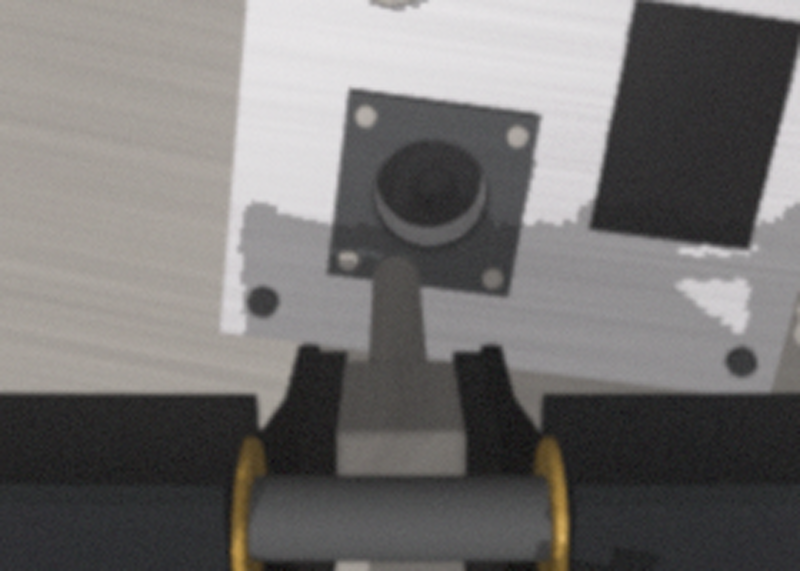

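The collar corners average to crop (432,193), matching the network: well at (0.5406, -0.1085). The held pin hangs straight, foot at crop (397,265). There seems to be a darker spot on the floor near (435,180), so I'll average pictures and stretch contrast there.

```bash
python3 - <<'E'
from h import *
p=imaging.camera_params("wrist")
a=np.mean([imaging.camera("wrist").astype(float) for _ in range(10)],0).mean(2);np.save("avg.npy",a)
c=a[155:205,305:357]
print(np.percentile(c,[1,5,20,40,60]))
g=np.clip((c-c.min())/(45-c.min()),0,1)*255
b=cv2.resize(g.astype(np.uint8),None,fx=11,fy=11,interpolation=cv2.INTER_CUBIC)
# overlay projected predicted floor circle and mouth circle dots
for z,r in((.042,.017),(.068,.017)):
    for t in np.linspace(0,2*np.pi,24,endpoint=False):
        u,v=proj(p,[.5406+r*np.cos(t),-.1085+r*np.sin(t),z]);cv2.circle(b,(int((u-305+.5)*11),int((v-155+.5)*11)),2,255,-1)
cv2.imwrite("pics/fl.png",b)
E
```

```text
[42.19966667 44.46666667 52.82666667 72.90666667 85.63333333]
```

View pics/fl.png

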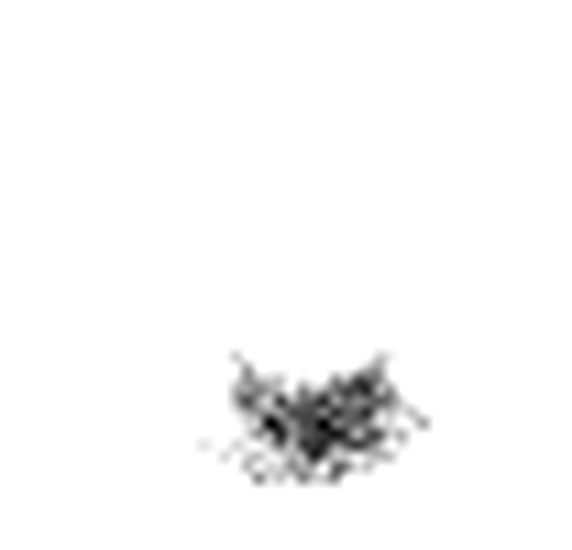

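```bash
python3 - <<'E'
from h import *
goal([.5405,-.1085,.185],-78.2)
p=imaging.camera_params("wrist")
a=np.load("avg.npy")
c=a[160:220,300:364]
g=np.clip((c-42)/(60-42),0,1)*255
b=cv2.resize(g.astype(np.uint8),None,fx=10,fy=10,interpolation=cv2.INTER_CUBIC)
b=cv2.cvtColor(b,cv2.COLOR_GRAY2BGR)
for z,r,col in((.042,.017,(0,0,255)),(.068,.017,(0,255,0))):
    for t in np.linspace(0,2*np.pi,24,endpoint=False):
        u,v=proj(p,[.5406+r*np.cos(t),-.1085+r*np.sin(t),z]);cv2.circle(b,(int((u-300+.5)*10),int((v-160+.5)*10)),2,col,-1)
cv2.imwrite("pics/fl2.png",b)
E
```

```text
t 10.65 pos [ 0.5299 -0.1008  0.1792] toolshift mm [-5.9  9.6 -8.8] rows 1.0 F [ 0.  -0.  -1.1]
rotvec deg [-0.18  0.79  0.31]
```

View pics/fl2.png

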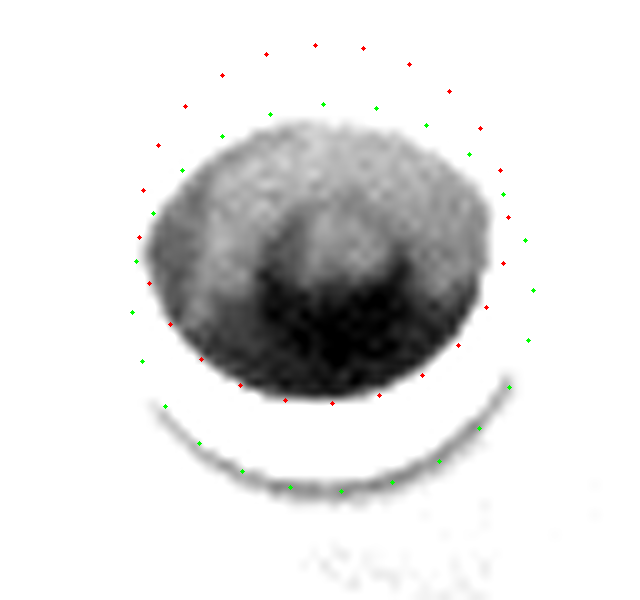

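The enhanced picture shows the well floor (mouth arc matches the green dots). On it, a hole-sized ellipse spans about x 258–415, with its top at y≈188 and its centre near (337,262), to the image-bottom side of the axis at (324,224). That gives a start point for the sweep.

```bash
python3 - <<'E'
from h import *
p=imaging.camera_params("wrist")
for q in((337,258),(337,285),(324,224)): print(q,at(p,[300+q[0]/10-.5,160+q[1]/10-.5],.042)[:2].round(4))
# pin foot as held: foot should be at TCP + 70mm along tool x ; check p4 image foot px (180+397/2.857,120+265/2.857)
o=get_obs();M=rot(o["tool_rot"]);f=o["position"]+M[:,0]*.070;print("foot",f.round(4),proj(p,f))
goal([.5415,-.1115,.185],-78.2)
E
```

```text
(337, 258) [ 0.538  -0.1103]
(337, 285) [ 0.5355 -0.1109]
(324, 224) [ 0.5409 -0.1084]
foot [ 0.5288 -0.1007  0.1093] [np.float64(320.7684099958813), np.float64(217.2485478993544)]
t 10.65 pos [ 0.5299 -0.1008  0.1792] toolshift mm [-6.  12.8 -9.2] rows 1.0 F [ 0.  -0.  -1.1]
rotvec deg [-0.18  0.79  0.31]
```

```bash
python3 -c "
from h import *
goal([.538,-.1103,.160],-78.2)"; 
```

```text
t 10.65 pos [ 0.5299 -0.1008  0.1792] toolshift mm [19.1 11.  -6.3] rows 1.0 F [ 0.  -0.  -1.1]
rotvec deg [-0.18  0.79  0.31]
```

```bash
python3 -m inch '[[15,[0,6,-3],[0,0.8,0.3]],[15,[8,5,-3],[0,0,0]],[15,[10,0,0],[0,0,0]],[15,[0,0,0],[0,0,0]]]' 40;python3 -c "
from h import *
goal([.538,-.1103,.125],-78.2)"; 
```

```text
time: 11.15
position: [0.5384, -0.1114, 0.1595]
tool_rot: [0.704, 0.071, -0.703, 0.071]
ft_force: [-0.1, 0.0, -0.5]
grip_width: 0.0197
t 11.15 pos [ 0.5384 -0.1114  0.1595] toolshift mm [34.5 -1.2  0.1] rows 1.0 F [-0.1  0.  -0.5]
rotvec deg [-0.21 -0.04  0.01]
```

```bash
python3 -m inch '[[15,[6,-1,0],[0,0,0]],[15,[8,0,0],[0,0,0]],[15,[8,0,0],[0,0,0]],[15,[8,0,0],[0,0,0]],[15,[4,0,0],[0,0,0]],[15,[3,0,0],[0,0,0]],[15,[0,0,0],[0,0,0]]]' 40;python3 -c "
from h import *
goal([.538,-.1103,.112],-78.2)"; 
```

```text
time: 12.02
position: [0.538, -0.11, 0.1194]
tool_rot: [-0.703, -0.072, 0.704, -0.071]
ft_force: [-0.9, 0.1, -0.6]
grip_width: 0.0198
t 12.03 pos [ 0.538  -0.11    0.1194] toolshift mm [7.4 0.3 0. ] rows 1.0 F [-0.9  0.1 -0.6]
rotvec deg [-0.19  0.01  0.04]
```

```bash
python3 -m inch '[[15,[3,0,0],[0,0,0]],[15,[2,0,0],[0,0,0]],[15,[2,0,0],[0,0,0]],[15,[1,0,0],[0,0,0]]]' 40; python3 -m inch '[[15,[1,0,0],[0,0,0]],[15,[0,0,0],[0,0,0]]]';python3 -m inch '[[15,[1,0,0],[0,0,0]]]'
```

```text
time: 12.52
position: [0.5385, -0.1103, 0.1117]
tool_rot: [0.704, 0.071, -0.703, 0.072]
ft_force: [-0.1, 0.4, 1.8]
grip_width: 0.0195
time: 12.78
position: [0.5386, -0.1103, 0.1112]
tool_rot: [0.704, 0.071, -0.703, 0.072]
ft_force: [-0.5, 0.7, 3.0]
grip_width: 0.0201
time: 12.9
position: [0.5386, -0.1102, 0.1104]
tool_rot: [0.704, 0.071, -0.703, 0.072]
ft_force: [-0.5, 0.5, 2.7]
grip_width: 0.0193
```

```bash
python3 -m inch '[[15,[1.5,0,0],[0,0,0]],[15,[0.2,0,1.2],[0,0,0]],[15,[0,0,1.2],[0,0,0]]]' 40; python3 -m inch '[[15,[0.2,1.2,0],[0,0,0]],[15,[0,0,-1.2],[0,0,0]]]';python3 -m inch '[[15,[0.2,0,-1.2],[0,0,0]],[15,[0,-1.2,0],[0,0,0]]]';python3 -m inch '[[15,[0.2,-1.2,0],[0,0,0]],[15,[0,0,1.2],[0,0,0]]]'
```

```text
time: 13.28
position: [0.5377, -0.1106, 0.1095]
tool_rot: [0.705, 0.071, -0.702, 0.072]
ft_force: [1.0, 2.6, 4.2]
grip_width: 0.0195
time: 13.52
position: [0.5385, -0.1109, 0.1093]
tool_rot: [0.705, 0.071, -0.702, 0.071]
ft_force: [-1.4, 0.9, 3.9]
grip_width: 0.0198
time: 13.78
position: [0.5387, -0.1102, 0.1089]
tool_rot: [0.704, 0.071, -0.703, 0.072]
ft_force: [-0.9, -1.7, 4.1]
grip_width: 0.0197
time: 14.02
position: [0.5382, -0.1105, 0.1091]
tool_rot: [0.705, 0.071, -0.702, 0.073]
ft_force: [-0.2, 0.1, 3.0]
grip_width: 0.0197
```

```bash
for i in 1; do python3 -m inch '[[15,[0.3,0,2],[0,0,0]]]'; python3 -m inch '[[15,[0.2,0,2],[0,0,0]]]';python3 -m inch '[[15,[0.2,0,2],[0,0,0]]]';python3 -m inch '[[15,[0.2,0,2],[0,0,0]]]'; done | grep -E "pos|force"
```

```text
position: [0.5374, -0.1108, 0.109]
ft_force: [1.8, 2.2, 3.2]
position: [0.5367, -0.111, 0.1091]
ft_force: [3.5, 2.3, 3.4]
position: [0.5358, -0.1114, 0.1092]
ft_force: [2.3, 0.9, 3.1]
position: [0.5332, -0.1118, 0.1086]
ft_force: [-0.4, -0.9, -1.8]
```

The vertical force fell away at (0.5332, -0.1118), so the pin looks to be over the hole. Lower it gently.

```bash
(python3 -m inch '[[15,[1,0,0],[0,0,0]]]'; python3 -m inch '[[15,[1.5,0,0],[0,0,0]]]';python3 -m inch '[[15,[1.5,0,0],[0,0,0]]]') | grep -E "time|pos|force"; python3 -c "
from h import *
goal([.538,-.1103,.112],-78.2)"
```

```text
time: 14.65
position: [0.5327, -0.112, 0.1072]
ft_force: [1.8, -0.1, 0.3]
time: 14.78
position: [0.5327, -0.1122, 0.1053]
ft_force: [2.6, -0.6, 0.5]
time: 14.9
position: [0.5328, -0.1123, 0.1035]
ft_force: [2.1, 0.9, 0.7]
t 14.9 pos [ 0.5328 -0.1123  0.1035] toolshift mm [-8.4 -0.9 -5.6] rows 1.0 F [2.1 0.9 0.7]
rotvec deg [-0.24 -0.58 -0.29]
```

In the hole (foot at 33.5 mm with hardly any force). Straighten the tilt and go down in small steps.

```bash
(python3 -m inch '[[15,[1.5,0,-0.4],[0,-0.3,-0.15]]]'; python3 -m inch '[[15,[2,0,-0.2],[0,-0.2,0]],[15,[2,0,0],[0,0,0]]]';python3 -m inch '[[15,[2,0,0],[0,0,0]],[15,[2,0,0],[0,0,0]]]') | grep -E "time|pos|force"; python3 -c "
from h import *
goal([.5328,-.1123,.090],-78.2)"
```

```text
time: 15.02
position: [0.5332, -0.1123, 0.1019]
ft_force: [1.7, -0.1, -0.1]
time: 15.28
position: [0.5335, -0.1123, 0.0974]
ft_force: [1.9, -0.1, 0.2]
time: 15.52
position: [0.5336, -0.1123, 0.0931]
ft_force: [1.7, 0.2, -0.5]
t 15.53 pos [ 0.5336 -0.1123  0.0931] toolshift mm [ 3.1 -0.1  0.8] rows 1.0 F [ 1.7  0.2 -0.5]
rotvec deg [-0.23 -0.04 -0.14]
```

```bash
(python3 -m inch '[[15,[1.5,0,-0.3],[0,0,0]]]'; python3 -m inch '[[15,[1,0,0],[0,0,0]]]';python3 -m inch '[[15,[0.7,0,0],[0,0,0]]]';python3 -m inch '[[15,[0.7,0,0],[0,0,0]]]') | grep -E "time|pos|force"
```

```text
time: 15.65
position: [0.5337, -0.1122, 0.0914]
ft_force: [1.3, 0.7, -0.5]
time: 15.78
position: [0.5336, -0.1121, 0.0903]
ft_force: [1.9, -0.6, -1.1]
time: 15.9
position: [0.5336, -0.1121, 0.0896]
ft_force: [0.9, 0.6, 1.3]
time: 16.02
position: [0.5337, -0.1122, 0.0891]
ft_force: [0.8, -0.9, 0.9]
```

```bash
(python3 -m inch '[[15,[0.6,0,0],[0,0,0]]]'; python3 -m inch '[[15,[0.8,0,0],[0,0,0]]]') | grep -E "time|pos|force"
```

```text
time: 16.15
position: [0.5337, -0.1122, 0.0887]
ft_force: [1.5, 0.6, 2.6]
time: 16.27
position: [0.5337, -0.1121, 0.0881]
ft_force: [1.6, 1.0, 3.8]
```

Seated: force builds at TCP z≈0.089, as expected for the hole bottom. Release.

```bash
python3 -m inch '[[40,[0,0,0],[0,0,0]],[45,[0,0,0],[0,0,0]],[45,[0,0,0],[0,0,0]]]'; python3 -c "
from h import *
goal([.5337,-.1122,.2],-78.2)"
```

```text
time: 16.65
position: [0.5307, -0.1112, 0.0868]
tool_rot: [-0.701, -0.072, 0.706, -0.071]
ft_force: [-0.5, 0.2, -0.5]
grip_width: 0.0408
t 16.65 pos [ 0.5307 -0.1112  0.0868] toolshift mm [-113.2    1.5   -2.1] rows 3.0 F [-0.5  0.2 -0.5]
rotvec deg [-0.19  0.33  0.07]
```

```bash
python3 -m inch '[[60,[-4,0,0],[0,0,0]],[60,[-8,0,0],[0,0,0]],[60,[-15,0,0],[0,0,0]],[60,[-30,0,0],[0,0,0]],[60,[-30,0,0],[0,0,0]],[60,[-30,0,30],[0,0,0]],[60,[-10,0,40],[0,0,0]],[60,[0,0,20],[0,0,0]]]'; python3 - <<'E'
from h import *
out=[]
for c in("wrist","scene","top"):
    p=imaging.camera_params(c);im=imaging.camera(c);save("f%s.png"%c,im)
    for t,z in dict(pin_slim=.02,pin_thick=.015,tape_roll=0,bottle=0,weight=0,jar=0).items():
        for r in imaging.tip_of(c,t)[:1]: print(c,t,round(r["confidence"],2),at(p,r["pixel"],z)[:2].round(3))
    # predicted head-top corners at seated height, z=.123
    im=im.copy();a=np.radians(-78.2)
    for sx in(-1,1):
        for sy in(-1,1):
            X=[.5337+.01*(sx*np.cos(a)-sy*np.sin(a)),-.1122+.01*(sx*np.sin(a)+sy*np.cos(a)),.123]
            u,v=proj(p,X)
            if 0<u<640 and 0<v<400: im[int(round(v)),int(round(u))]=[255,0,0]
    u,v=map(int,proj(p,[.5337,-.1122,.1]));u=min(max(u,60),580);v=min(max(v,60),340)
    out.append(cv2.resize(im[v-50:v+50,u-45:u+45],(266,296),interpolation=cv2.INTER_NEAREST))
save("fin.png",np.hstack(out))
E
```

```text
time: 17.65
position: [0.4436, -0.1304, 0.2246]
tool_rot: [0.704, 0.071, -0.703, 0.074]
ft_force: [0.9, -0.2, -0.3]
grip_width: 0.0598
wrist pin_slim 0.65 [ 0.531 -0.109]
wrist pin_thick 0.94 [0.468 0.104]
scene pin_slim 0.48 [ 0.53  -0.099]
scene pin_thick 0.46 [0.463 0.102]
scene tape_roll 0.86 [0.644 0.145]
scene bottle 0.64 [0.745 0.19 ]
scene weight 0.7 [0.653 0.082]
scene jar 0.84 [ 0.352 -0.421]
top pin_slim 0.65 [0.571 0.294]
top pin_thick 0.71 [ 0.339 -0.421]
top tape_roll 0.75 [0.646 0.151]
top bottle 0.86 [0.734 0.184]
top weight 0.72 [0.646 0.066]
top jar 0.57 [ 0.343 -0.43 ]
```

View pics/fin.png

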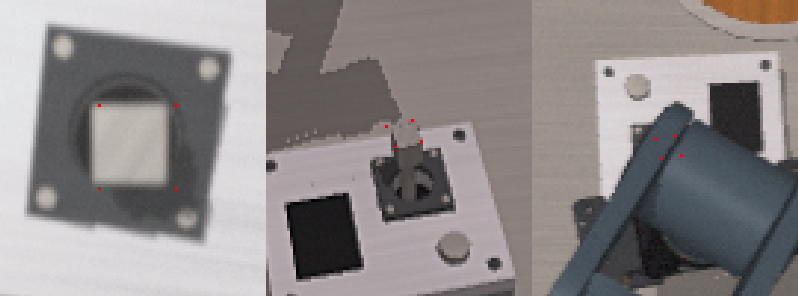

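Final pictures: in the wrist view the head top is square on, spanning (92–168, 105–183). That is within about 2 mm of the prediction for the seated height (red dots). The scene view shows it upright with its head low over the collar at (406,133), and the robot is clear. In the top view the arm hides it, so the networks' "pin_slim"/"pin_thick" there are guesses. Handing in.

```bash
python3 -c "
from h import *
print(robot.hand_in())"
```

```text
the job is handed in; nothing more can be done
None
```

The slim pin is out of its parking block and standing in the dock's blind hole. It is released, and the arm is clear. I handed the job in at about 18 s; the hand-in reports no verdict.

**Search:** An enhanced wrist picture gave a rough idea of where the hole lay. I rested the pin's foot on the sprung floor with about 3–5 N. I made a few small loops, which the arm only about half followed because of friction. A straight sweep then found the hole, so it was not a full spiral. The vertical force fell away at about (0.533, −0.112).

**Seating:** The pin went down with almost no force. Resistance began at a TCP height of about 0.0896 m, matching the expected hole bottom (0.090 m). I pressed on to 3.8 N there. No reading against the dock passed about 5 N, though force was read only at the end of each move.

**Last checks:**
- **Pin:** The wrist view shows the head square and within about 2 mm of where a seated pin should be. The scene view shows it upright and low over the collar.
- **Thick pin:** The wrist and scene networks put it within about a centimetre of where it was first seen.
- **Bystanders:** The tape roll, bottle, jar and weight came out within about 1–2 cm of their first readings. That is normal scatter for the networks, and the arm never went near them. I did not re-measure the screwdriver.
- **Disagreement:** In the last top picture the arm hid the dock. The networks there put `pin_slim` at its old block and `pin_thick` near the jar. Both conflict with the other two cameras, so I discounted them.

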